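# Set the hearth plate for the next firing

## Robot

A 6-joint arm with a two-finger parallel gripper is mounted at the origin on the work surface. World frame = base frame: x ahead of the robot, y to its left, z up, the work surface at z = 0. Lengths are in m, angles in rad, forces in N, time in s.
With the tool pointing down it reaches from about 0.35 to 0.775 m from the base axis. Payload 7.3 kg.
Tool frame: the origin (TCP) lies between the finger pads; the fingertips stand 8 mm ahead of it and the grasp point (between the pads) lies 11 mm behind it (robot.nose_length is the distance from the TCP to the fingertips, in m); z points along the fingers, y is the line along which they close (so a half turn about z gives the same grasp; the last joint's range is limited). The gripper opens to 92 mm and grips with 3 to 60 N. Pads are 19 mm wide; open, the fingers measure 130 mm over their backs; the gripper's body (75 mm by 190 mm) begins 47 mm behind the grasp point.
Start: joints at [1.058, 0.342, 1.524, -0, 1.275, -0.146], TCP at [0.188, 0.49, 0.235] pointing down, gripper open.
Joint ranges: [-2.53, 2.53], [-0.77, 2.02], [0.04, 2.7], [-1, 4.14], [0.28, 2.66], [-3.11, 3.11]. Speed limits (rad/s): [2.57, 2.57, 3.14, 3.14, 3.14, 3.14].

## Interface

Orientations are given as [roll, pitch, yaw] about the fixed x, y, z axes, in that order (R = Rz(yaw) Ry(pitch) Rx(roll)).
In Python, from cell import robot gives the robot as it stands. The module is installed in compiled form; this text tells all that it offers.
- The arm moves only by the shell command python3 -m jog 'ROWS' [FORCE]. ROWS is JSON, a list that holds one entry, the list of rows, each a list of 5 numbers: the gripper's target within -1 to 1 (fully open at 1, half-way at 0, shut at -1), then the shift along the tool's x, y, z in m, then the turn about the tool's z in rad. A call has 1 to 5 rows; each row is the pose to reach, as a shift and turn from the pose commanded when the call began, along the tool's axes at that moment; what a row does not reach only later rows make up. A row lasts 1/12 s, in which the tool goes at most 41.7 mm and 7.16 degrees, less where a joint would pass 70% of its speed; a pose out of reach is approached as far as the arm can. A call with a gripper value outside its range is refused whole. The fingers move at their own pace and stop on an object; FORCE is the grip in N (left out, the last holds). Time passes only in rows, so rows that repeat a pose let the fingers close. It gives the time, the measured TCP pose, the force, the opening and the grip force at its end, in the units of the state.
- robot.observe(): the state, without advancing time (a new reading comes with each control period).
- robot.read_camera(name): name is "side" or "top" or "wrist"; returns the picture (400x640x3 uint8, red, green, blue); there is no depth.
- robot.camera_model(name): a dict with "camera_matrix" (3x3 intrinsics, pixels), "dist_coeffs" ([k1, k2, p1, p2, k3] as OpenCV has them; the pictures are not rectified), "position" and "attitude" of the camera in the world; the wrist camera has in their place "mount" (4x4, takes a point from camera to tool coordinates, whose origin is the TCP and whose axes are the flange's). Camera axes: x right, y down, z forward; pixel columns grow to the right and rows downward; lengths in m; the calibration is good to about 2 mm. A picture is of the moment at which its call begins: read the wrist's pose just before it. camera_model takes no time and is no camera call.
- robot.hand_in(): hands the job in; it is judged then, once.
The state is a dict: "time": time; "qpos": joint angles; "qvel": joint speeds; "joint_efforts": joint torques, N m; "tool_pos": TCP position; "tool_rot": TCP orientation; "contact_force": force on the tool from outside, world axes, zero at the start; "torque": the same for the moment, N m; "opening": finger opening in m; "grip_force": force on a finger pad.
Only numpy, scipy, OpenCV 4.12 (cv2) and the standard library are available. Lean on these libraries where they do the work, as an engineer would, in place of code of your own. Each camera call takes 0.05 s, during which the arm holds its last target. There are 200 camera calls.

## Task

Set up the dark round hearth plate for the next firing, everything upright and centred on the rings scribed in it: the tapered clay crucible on the ring beside the thermocouple well, the straight-walled crucible on the opposite ring, and the block of three witness cones on the middle ring between them. Seat the small round-bottomed porcelain crucible level in the mouth of the tapered one and put the knobbed lid on top of it. Leave the other ware on the bench where it stands.

Things in the scene. Friction and masses are not known exactly. Their poses are not given: they have to be found in the camera images.
- plate: Dark grey round hearth plate, fixed, 270 mm across, 12 mm thick, at any turn. Origin at the centre of its underside, z up, top at z = 12. A pale thermocouple well, a 12 mm tube standing 26 mm above the plate, is near its rim at x = +121, y = 0. Three pale rings drawn on top lie on its x axis: beside the well at x = +80 (47 mm across), at the centre (68 mm), opposite the well at x = -80 (47 mm).
- guard_mid (a point): Tapered buff clay crucible, open at the top, 46 mm high, 40 mm across the foot and 53 mm across the rim, wall 5 mm (mouth 43 mm inside), about 90 g. This point is on its axis half-way up (23 mm above its underside); z is its axis, up.
- sample_mid (a point): White porcelain crucible, open, with a rounded base: 38 mm high, 54 mm across the rim (48 inside), 47 at 18 mm up, curving in to a 20 mm foot it stands on; 50 g. The base centres itself in the tapered crucible's mouth and then sits with its underside about 33 mm above that crucible's underside. This point: on its axis, half-way up (19 mm above its underside); z is its axis, up.
- lid_mid (a point): White porcelain lid, knob up, 58 mm across, 25 mm high. From below: a lip 38 mm across, 4 mm deep, that drops loosely into the porcelain crucible's mouth; a disc from 4 to 9 mm that rests on its rim; a round knob 16 mm across from 9 to 25 mm. 35 g. This point: on its axis, half-way up (12.5 mm above the lip's underside); z is its axis, up.
- ref_mid (a point): Straight-walled off-white crucible, a plain cylinder open at the top, 38 mm across, 52 mm high, wall 3.5 mm, about 80 g. This point is on its axis half-way up (26 mm above its underside); z is its axis, up.
- cones_mid (a point): Three witness cones in a block: a brownish clay block 50 mm long (x), 22 mm wide (y), 20 mm high, with three small pale leaning cones in a row on top that reach 48 mm above its underside; 60 g. This point: centre of the block, 10 mm above its underside; z up. Pick it up by the sides of the block, across its width.
- dish: Bystander: shallow thick clay dish, 68 mm across, 18 mm high, standing among the things; stays where it is. Origin at the centre of its underside.
- jar: Bystander: small amber jar with a black cap, 34 mm across, 52 mm high. Origin at the centre of its underside.
- beaker: Bystander: white porcelain beaker with a spout, 108 mm across the rim, 130 mm high. Origin at the centre of its underside.
- mortar: Bystander: white porcelain mortar, 112 mm across, 60 mm high. Origin at the centre of its underside.
Mind the look-alikes: they are no part of the job. What is shaped like the part that bears guard_mid but purple is not meant. What is shaped like the part that bears ref_mid but blue or green is not meant.

How it is judged:
At the end, for the whole second after the job is handed in: Tapered crucible, straight crucible and cone block on the plate, upright (0.1 rad), each within 14 mm of its ring's centre along both plate axes; porcelain crucible seated in the tapered one (axes within 6 mm, tilt under 0.2 rad); lid on it (axes within 10 mm, tilt under 0.28 rad) (x of guard_mid in the frame of plate between 0.066 and 0.094 m and y of guard_mid in the frame of plate between -0.014 and 0.014 m and z of guard_mid in the frame of plate between 0.031 and 0.039 m and angle between each of guard_mid, ref_mid, cones_mid's own z axis and vertical below 0.1 rad and x of ref_mid in the frame of plate between -0.094 and -0.066 m and y of ref_mid in the frame of plate between -0.014 and 0.014 m and z of ref_mid in the frame of plate between 0.034 and 0.042 m and x of cones_mid in the frame of plate between -0.014 and 0.014 m and y of cones_mid in the frame of plate between -0.014 and 0.014 m and z of cones_mid in the frame of plate between 0.018 and 0.026 m and horizontal distance between sample_mid and guard_mid below 0.006 m and z of sample_mid in the frame of plate between 0.058 and 0.07 m and angle between sample_mid's own z axis and vertical below 0.2 rad and horizontal distance between lid_mid and sample_mid below 0.01 m and distance between lid_mid and sample_mid between 0.02 and 0.034 m and angle between lid_mid's own z axis and vertical below 0.28 rad); the robot touches nothing.
It fails at once if the dish is pushed more than 20 mm from its place or tipped (distance of dish from where it was at the start of the episode above 0.02 m or angle between dish's own z axis and vertical above 0.35 rad).
It fails at once if the jar is pushed more than 20 mm from its place or tipped (distance of jar from where it was at the start of the episode above 0.02 m or angle between jar's own z axis and vertical above 0.35 rad).
It fails at once if the beaker is pushed more than 20 mm from its place or tipped (distance of beaker from where it was at the start of the episode above 0.02 m or angle between beaker's own z axis and vertical above 0.35 rad).
It fails at once if the mortar is pushed more than 20 mm from its place or tipped (distance of mortar from where it was at the start of the episode above 0.02 m or angle between mortar's own z axis and vertical above 0.35 rad).
It also fails if it takes over 141 s, if anything falls off the work surface, if the arm or the gripper's body presses on something with over 40 N, if the wrist force passes 120 N, or if a joint passes its speed limit or range.

## Working session

There is one attempt and no reset: what is moved stays moved. The work goes in short steps, Python scripts to look and compute and a shell command to move; the robot and the scene stay as the last step left them, time stands still between calls to the robot, and variables do not carry over. Pictures are saved under pics/ and viewed, at most 14 in all, crops included, and the job is handed in when it is done.

```bash
mkdir -p pics; ls; python3 - <<'E'
from cell import robot
import cv2
for n in ("top","side"):
    im=robot.read_camera(n); cv2.imwrite(f"pics/{n}0.png",im[:,:,::-1]); print(n,robot.camera_model(n))
print(robot.camera_model("wrist")); print(robot.observe())
E
```

```text
pics
top {'camera_matrix': array([[510.07850572,   0.        , 315.46570773],
       [  0.        , 510.07850572, 203.55415371],
       [  0.        ,   0.        ,   1.        ]]), 'dist_coeffs': array([-0.0088663,  0.       ,  0.       ,  0.       ,  0.       ]), 'position': array([ 0.34328066, -0.02866553,  1.37825123]), 'attitude': array([-3.03576155, -0.01484303, -1.56286449])}
side {'camera_matrix': array([[442.21947033,   0.        , 324.66217537],
       [  0.        , 442.21947033, 198.01752935],
       [  0.        ,   0.        ,   1.        ]]), 'dist_coeffs': array([0.00821119, 0.        , 0.        , 0.        , 0.        ]), 'position': array([ 0.36647829, -0.84685579,  0.90859661]), 'attitude': array([-2.39368104,  0.00598349, -0.15039924])}
{'camera_matrix': array([[321.45192624,   0.        , 318.89322406],
       [  0.        , 321.45192624, 196.32400067],
       [  0.        ,   0.        ,   1.        ]]), 'dist_coeffs': array([0.01970175, 0.        , 0.        , 0.        , 0.        ]), 'mount': array([[-2.81381493e-04, -9.53151322e-01, -3.02493766e-01,
       
[... 254 characters left out ...]
   1.00000000e+00]])}
{'time': 0.1, 'qpos': array([ 1.05798475e+00,  3.42641181e-01,  1.52492240e+00, -7.80893186e-07,
        1.27540442e+00, -1.46023490e-01]), 'qvel': array([ 0.00119208, -0.00082716, -0.00137825, -0.00027115, -0.00013894,
        0.00018135]), 'joint_efforts': array([ 2.41531525e-03, -4.32003021e+01, -2.44695032e+01,  7.19073555e-02,
        5.25813724e-02, -6.04296270e-05]), 'tool_pos': array([0.18809016, 0.4897704 , 0.2341203 ]), 'tool_rot': array([-3.14023184e+00, -1.99380998e-04,  2.77480466e+00]), 'contact_force': array([-0.01071862, -0.15342263, -0.55762645]), 'torque': array([-0.01110313, -0.04694844, -0.01704676]), 'grip_force': 0.0, 'opening': 0.0919349133762354}
```

View pics/top0.png

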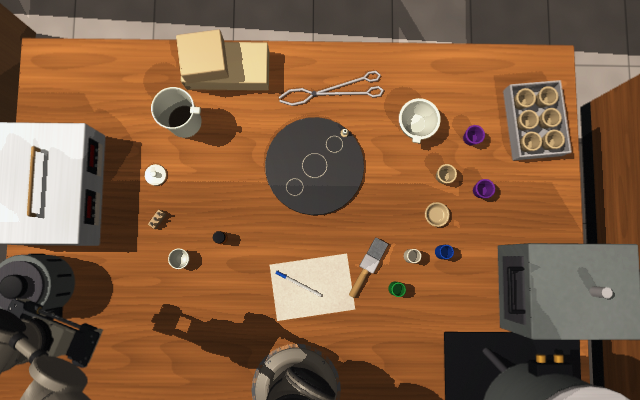

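View pics/side0.png

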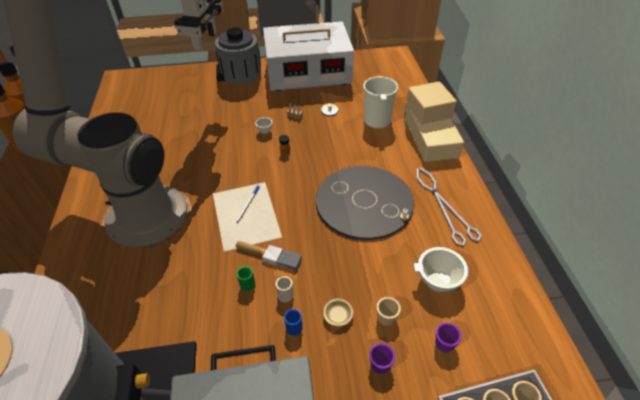

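In the top view, the tapered-crucible candidates are the buff one at (447,174) and the purple ones at (474,135) and (485,189). The buff one fits by colour. The six in the tray at right are stored ware.

The straight-crucible candidates are the off-white one at (413,257), blue at (445,252) and green at (398,289). The off-white one fits.

The porcelain crucible is at (178,259), the lid at (155,175) and the cones at (160,219). The dish is at (437,214), the jar at (222,238), the plate at (315,166) and the well at (345,131). I'll confirm with one enlarged crop.

```bash
cat > h.py <<'E'
import numpy as np, cv2
from scipy.spatial.transform import Rotation as Ro
from cell import robot
def pose(name):
    m=robot.camera_model(name)
    if name=="wrist":
        s=robot.observe(); R=Ro.from_euler('xyz',s['tool_rot']).as_matrix(); M=np.array(m['mount'])
        return m,R@M[:3,:3],R@M[:3,3]+s['tool_pos']
    return m,Ro.from_euler('xyz',m['attitude']).as_matrix(),np.array(m['position'])
def px2w(name,uv,z,p=None):
    m,R,t=p or pose(name)
    uv=np.atleast_2d(np.array(uv,float))[:,None]
    n=cv2.undistortPoints(uv,m['camera_matrix'],m['dist_coeffs'])[:,0]
    d=np.c_[n,np.ones(len(n))]@R.T
    return t+d*((z-t[2])/d[:,2])[:,None]
def w2px(name,P,p=None):
    m,R,t=p or pose(name)
    c=(np.atleast_2d(P)-t)@R
    return cv2.projectPoints(c,np.zeros(3),np.zeros(3),m['camera_matrix'],m['dist_coeffs'])[0][:,0]
def go(x,y,z,yaw=None):
    "shift in tool axes (mm) and turn (rad) from measured pose to a TCP target, tool down"
    s=robot.observe(); a=s['tool_rot'][2]; d=np.array([x,y,z])-s['tool_pos']
    c,n=np.cos(a),np.sin(a)
    t=0 if yaw is None else (-(yaw-a)+np.pi/2)%np.pi-np.pi/2
    print("tool dx,dy,dz mm",np.round([1e3*(c*d[0]+n*d[1]),1e3*(n*d[0]-c*d[1]),-1e3*d[2]],1),"turn",round(t,3),"q6",round(s['qpos'][5],2),"t",round(s['time'],1))
def snap(name,path,pts=None):
    p=pose(name); im=robot.read_camera(name)
    cv2.imwrite(path,im[:,:,::-1]); return im,p
E
python3 - <<'E'
from h import *
im=cv2.imread("pics/top0.png")
def crop(x0,y0,w,h,k): return cv2.resize(im[y0:y0+h,x0:x0+w],None,fx=k,fy=k,interpolation=cv2.INTER_CUBIC)
o=np.zeros((600,800,3),np.uint8)
a=crop(388,120,110,180,3);o[:540,:330]=a     # u=388+c/3 v=120+r/3
b=crop(135,160,110,115,4);o[:300,340:780]=b[:300,:440] # u=135+(c-340)/4 v=160+r/4
b=crop(260,115,110,100,3);o[300:600,340:670]=b
cv2.imwrite("pics/crop0.png",o)
for n,uv,z in [("guard",(447,174),.046),("ref",(413,257),.052),("sample",(178,259),.038),("lid",(155,175),.02),("cones",(160,219),.02),("dish",(437,214),.018),("jar",(219,237),.052),("plate",(315,166),.012),("well",(345,131),.036),("blue",(445,252),.052),("green",(398,289),.052),("p1",(474,135),.046),("p2",(485,189),.046)]:
    print(n,px2w("top",uv,z)[0].round(3))
E
```

```text
guard [ 0.567 -0.396  0.046]
ref [ 0.347 -0.301  0.052]
sample [0.337 0.309 0.038]
lid [0.561 0.384 0.02 ]
cones [0.442 0.366 0.02 ]
dish [ 0.463 -0.375  0.018]
jar [0.395 0.202 0.052]
plate [ 0.591 -0.046  0.012]
well [ 0.683 -0.125  0.036]
blue [ 0.361 -0.385  0.052]
green [ 0.265 -0.262  0.052]
p1 [ 0.674 -0.471  0.046]
p2 [ 0.528 -0.496  0.046]
```

View pics/crop0.png

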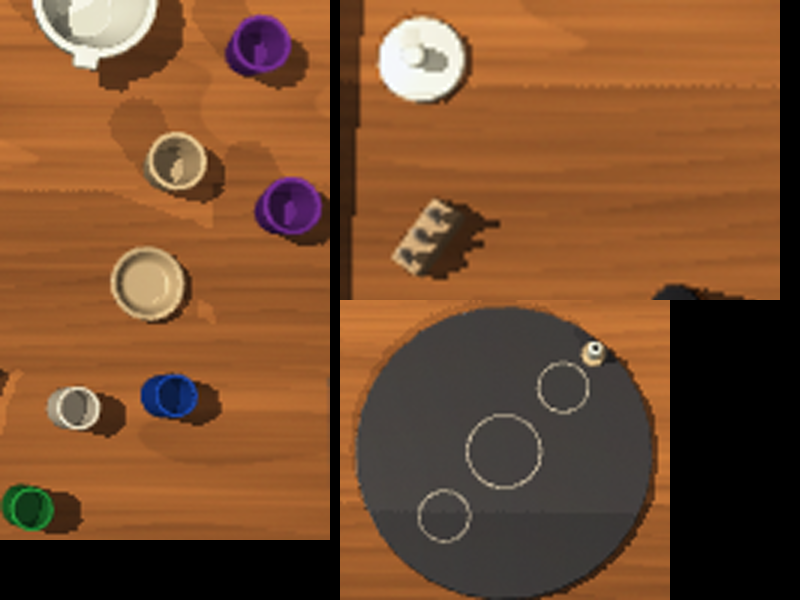

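The crop confirms the picks: buff tapered crucible at crop (177,161), off-white straight crucible at (78,408), cone block at (428,238) and lid at (422,60). The rings are at (563,387), (504,451) and (444,516), with the well near the first. Cones first.

```bash
python3 - <<'E'
from h import *
r=px2w("top",[(260+223/3,115+87/3),(260+164/3,115+151/3),(260+104/3,115+216/3)],.012); print(r.round(4))
d=r[0]-r[2]; print("plate yaw",np.arctan2(d[1],d[0]), np.linalg.norm(d))
print("beaker",px2w("top",[(175,108),(175,140),(158,180)],.13).round(3))
print(px2w("top",[(105,130),(105,240)],.15).round(3), px2w("top",(135+88/4,160+238/4),.02).round(3))
go(.442,.366,.15)
E
```

```text
[[ 0.6525 -0.098   0.012 ]
 [ 0.5929 -0.0448  0.012 ]
 [ 0.533   0.0088  0.012 ]]
plate yaw -0.7290658045836942 0.16025760033874403
beaker [[0.713 0.307 0.13 ]
 [0.632 0.304 0.13 ]
 [0.531 0.342 0.13 ]]
[[0.65  0.471 0.15 ]
 [0.381 0.457 0.15 ]] [[0.441 0.373 0.02 ]]
tool dx,dy,dz mm [-281.4  -24.5   84.1] turn 0 q6 -0.15 t 0.1
```

```bash
python3 -m jog '[[[1,-0.04,0,0,0],[1,-0.08,0,0,0],[1,-0.12,0,0,0],[1,-0.16,-0.01,0,0],[1,-0.16,-0.01,0,0]]]'
python3 -m jog '[[[1,-0.04,-0.005,0.01,0],[1,-0.08,-0.014,0.02,0],[1,-0.12,-0.014,0.035,0],[1,-0.12,-0.014,0.035,0],[1,-0.12,-0.014,0.035,0]]]'
python3 - <<'E'
from h import *
im,p=snap("wrist","pics/w1.png"); print(robot.observe()['tool_pos'],robot.observe()['tool_rot'])
E
```

```text
time: 0.52
tool_pos: [0.3395, 0.4197, 0.234]
tool_rot: [-3.14, 0.002, 2.769]
contact_force: [0.2, -0.2, 0.2]
opening: 0.0917
grip_force: 0.0
time: 0.93
tool_pos: [0.4419, 0.3659, 0.198]
tool_rot: [-3.139, -0.002, 2.771]
contact_force: [-0.9, -0.5, 0.4]
opening: 0.0916
grip_force: 0.0
[0.44084354 0.3668699  0.19890443] [-3.14024533e+00 -1.64890038e-03  2.77302841e+00]
```

View pics/w1.png

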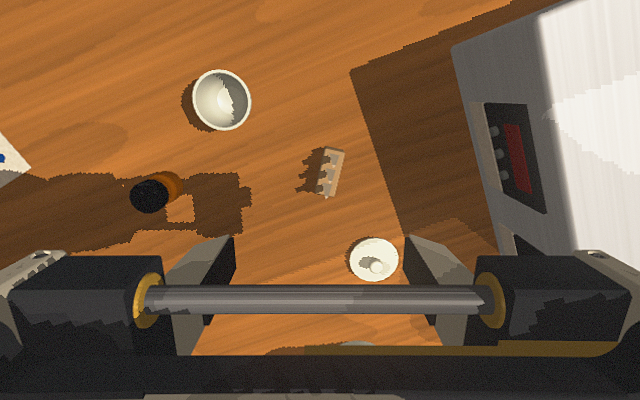

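The cone block is at about (329,172), the lid at (373,260) and the porcelain crucible at (221,100). I'll enlarge the block.

```bash
python3 - <<'E'
import cv2
im=cv2.imread("pics/w1.png")[135:210,285:360]
cv2.imwrite("pics/w1c.png",cv2.resize(im,None,fx=8,fy=8,interpolation=cv2.INTER_CUBIC))
E
```

```text
(no output)
```

View pics/w1c.png

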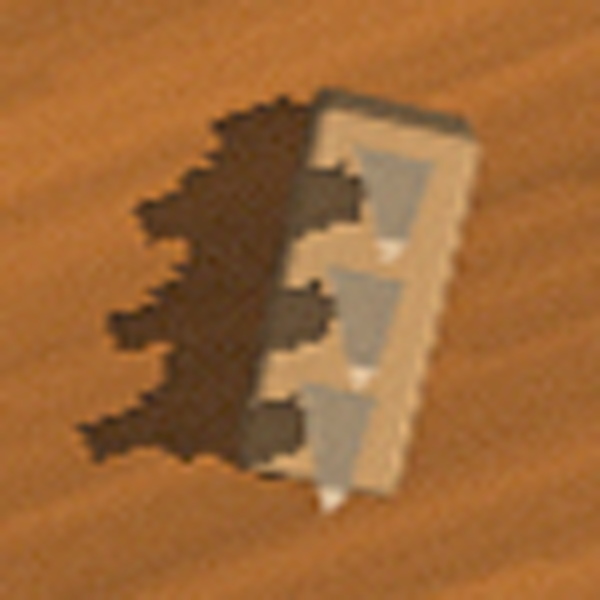

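Block top corners in the crop are about (325,105), (480,140), (400,492) and (248,465).

```bash
python3 - <<'E'
from h import *
c=np.array([(325,105),(480,140),(400,492),(248,465)])/8+[285,135]-.4
w=px2w("wrist",c,.02); print(w.round(4)); m=w.mean(0)
a=(w[3]+w[2]-w[0]-w[1])/2; print("len",np.linalg.norm(a),"wid",np.linalg.norm(w[1]-w[0]),np.linalg.norm(w[2]-w[3])); yaw=np.arctan2(a[1],a[0]); print("centre",m,"long axis",yaw)
go(m[0],m[1],.012,yaw)
for n,uv,z in [("sample",(221,100),.038),("lid",(373,260),.01),("jar",(150,196),.052)]: print(n,px2w("wrist",uv,z)[0].round(4))
E
```

```text
[[0.4146 0.3844 0.02  ]
 [0.426  0.4014 0.02  ]
 [0.4668 0.3753 0.02  ]
 [0.4559 0.3576 0.02  ]]
len 0.0488544010489349 wid 0.020474261510017796 0.020751309136069197
centre [0.44080599 0.37967837 0.02      ] long axis -0.5709080206382856
tool dx,dy,dz mm [  4.6  11.9 186.9] turn 0.202 q6 -0.64 t 1.0
sample [0.3358 0.3107 0.038 ]
lid [0.5603 0.3895 0.01  ]
jar [0.3925 0.2111 0.052 ]
```

```bash
python3 - <<'E'
from h import *
print(px2w("wrist",[(455,50),(477,150),(500,250)],0.0).round(3)); print(px2w("wrist",[(455,50),(477,150),(500,250)],0.02).round(3)); print(px2w("side",[(278,86),(350,81)],0.0).round(3))
E
```

```text
[[0.374 0.538 0.   ]
 [0.479 0.536 0.   ]
 [0.607 0.535 0.   ]]
[[0.373 0.53  0.02 ]
 [0.473 0.528 0.02 ]
 [0.593 0.527 0.02 ]]
[[0.402 0.568 0.   ]
 [0.669 0.558 0.   ]]
```

```bash
python3 -m jog '[[[0.6,0.005,0.012,0.03,0.1],[0.6,0.005,0.012,0.06,0.2],[0.6,0.005,0.012,0.09,0.2],[0.6,0.005,0.012,0.12,0.2],[0.6,0.005,0.012,0.12,0.2]]]' >/dev/null
python3 -m jog '[[[0.3,0,0,0.02,0],[0.3,0,0,0.04,0],[0.3,0,0,0.055,0],[0.3,0,0,0.066,0],[0.3,0,0,0.066,0]]]'
python3 -c "
from h import *
go(.4408,.3797,.012,-.571)"
```

```text
time: 1.82
tool_pos: [0.4395, 0.3806, 0.0133]
tool_rot: [-3.14, -0.001, 2.576]
contact_force: [-1.1, -0.4, -0.4]
opening: 0.0594
grip_force: 0.0
tool dx,dy,dz mm [-1.6 -0.1  1.3] turn 0.005 q6 -0.42 t 1.8
```

```bash
for i in 1 2; do python3 -m jog '[[[-1,0,0,0,0],[-1,0,0,0,0],[-1,0,0,0,0],[-1,0,0,0,0],[-1,0,0,0,0]]]' 15 | grep -E "open|grip"; done
python3 -m jog '[[[-1,0,0,-0.02,0],[-1,0,0,-0.05,0],[-1,0,0,-0.08,0],[-1,0,0,-0.11,0],[-1,0,0,-0.11,0]]]'
python3 -c "
from h import *
go(.5929,-.0448,.12,-.729)"
```

```text
opening: 0.031
grip_force: 0.0
opening: 0.0219
grip_force: 15.0
time: 3.07
tool_pos: [0.4433, 0.3821, 0.1296]
tool_rot: [3.132, 0.004, 2.575]
contact_force: [1.3, -0.0, 0.4]
opening: 0.022
grip_force: 15.0
tool dx,dy,dz mm [-355.4 -279.9    9.6] turn 0.162 q6 -0.42 t 3.1
```

```bash
python3 -m jog '[[[-1,-0.02,-0.016,0,0],[-1,-0.05,-0.04,0,0],[-1,-0.08,-0.063,0,0],[-1,-0.11,-0.087,0,0],[-1,-0.14,-0.11,0,0]]]' >/dev/null
python3 -m jog '[[[-1,-0.03,-0.024,0,0],[-1,-0.06,-0.047,0,0.05],[-1,-0.09,-0.071,0,0.1],[-1,-0.12,-0.094,0,0.162],[-1,-0.15,-0.118,0,0.162]]]' >/dev/null
python3 -m jog '[[[-1,-0.03,-0.024,0,0],[-1,-0.05,-0.041,0,0],[-1,-0.065,-0.052,0,0],[-1,-0.065,-0.052,0,0],[-1,-0.065,-0.052,0,0]]]'
python3 - <<'E'
from h import *
go(.5929,-.0448,.12,-.729)
snap("wrist","pics/w2.png")
E
```

```text
time: 4.32
tool_pos: [0.5765, -0.0505, 0.1229]
tool_rot: [-3.141, -0.001, 2.411]
contact_force: [0.2, 0.2, -0.9]
opening: 0.0219
grip_force: 15.0
tool dx,dy,dz mm [-8.4 15.2  2.9] turn -0.002 q6 -1.06 t 4.3
```

View pics/w2.png

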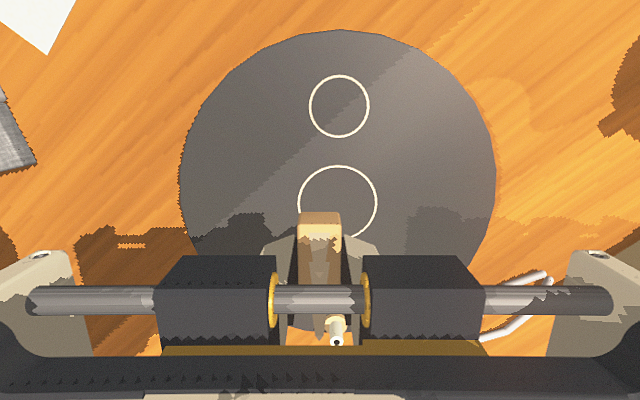

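The wrist view shows the opposite ring centred at (339,106) and the middle ring at (338,203). The block is held upright.

```bash
python3 - <<'E'
from h import *
p=pose("wrist")
r=px2w("wrist",[(339,106),(338,203)],.012); print(r.round(4)); d=r[1]-r[0]; print(np.arctan2(d[1],d[0]),np.linalg.norm(d))
go(.592,-.0455,.027,-.729)
E
```

```text
[[ 0.5317  0.0121  0.012 ]
 [ 0.5919 -0.0408  0.012 ]]
-0.7213679133494056 0.08016378002910772
tool dx,dy,dz mm [-9.  13.4 96. ] turn -0.001 q6 -1.06 t 4.4
```

```bash
python3 -m jog '[[[-1,-0.007,0.015,0.02,0],[-1,-0.007,0.015,0.05,0],[-1,-0.007,0.015,0.075,0],[-1,-0.007,0.015,0.085,0],[-1,-0.007,0.015,0.085,0]]]'
python3 -c "
from h import *
go(.5925,-.043,.0262,-.729)"
```

```text
time: 4.78
tool_pos: [0.5899, -0.0415, 0.0361]
tool_rot: [-3.139, -0.005, 2.415]
contact_force: [0.8, 0.5, -0.1]
opening: 0.0217
grip_force: 15.0
tool dx,dy,dz mm [-2.9  0.6  9.9] turn 0.002 q6 -1.04 t 4.8
```

Lower, release gently, retract.

```bash
python3 -m jog '[[[-1,-0.002,0,0.004,0],[-1,-0.002,0,0.008,0],[-1,-0.002,0,0.0095,0],[-1,-0.002,0,0.0095,0],[-1,-0.002,0,0.0095,0]]]' | grep -E "pos|force"
for i in 1 2; do python3 -m jog '[[[0,0,0,0,0],[0,0,0,0,0],[0,0,0,0,0],[0,0,0,0,0],[0,0,0,0,0]]]'| grep -E "pos|open"; done
python3 -m jog '[[[0,0,0,-0.03,0],[0,0,0,-0.07,0],[1,0,0,-0.11,0],[1,0,0,-0.15,0],[1,0,0,-0.15,0]]]'
python3 -c "
from h import *
go(.567,-.396,.18,-2.88)"
```

```text
tool_pos: [0.5938, -0.0448, 0.03]
contact_force: [0.2, 1.2, -0.7]
grip_force: 15.0
tool_pos: [0.5935, -0.0447, 0.0293]
opening: 0.0452
tool_pos: [0.5935, -0.0447, 0.0292]
opening: 0.046
time: 6.45
tool_pos: [0.5973, -0.0454, 0.188]
tool_rot: [3.134, 0.013, 2.413]
contact_force: [1.5, -0.3, 0.4]
opening: 0.0612
grip_force: 0.0
tool dx,dy,dz mm [-210.9 -281.8    8. ] turn -0.99 q6 -1.05 t 6.5
```

```bash
python3 -m jog '[[[0.6,-0.02,-0.027,0,0],[0.6,-0.042,-0.056,0,0.1],[0.6,-0.064,-0.085,0,0.2],[0.6,-0.086,-0.114,0,0.32],[0.6,-0.108,-0.144,0,0.32]]]' >/dev/null
python3 - <<'E'
from h import *
go(.567,-.396,.18,2.094)
im,p=snap("wrist","pics/w3.png")
E
```

```text
tool dx,dy,dz mm [-143.   -93.6   -0.9] turn -0.007 q6 -1.01 t 6.9
```

View pics/w3.png

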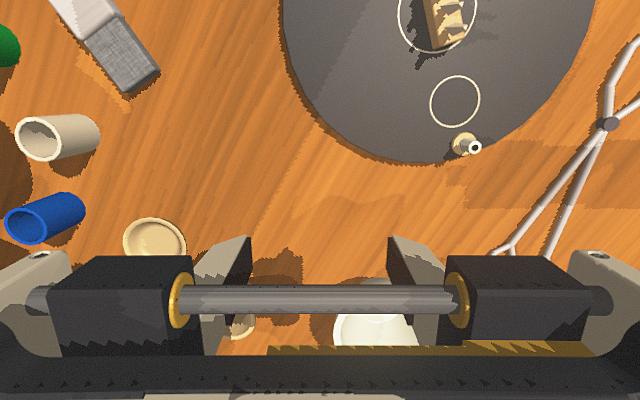

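The cone block stands upright inside the middle ring at about (445,20). The tapered crucible is at (240,325), behind the finger, so I carry on to it.

```bash
python3 -m jog '[[[0.7,-0.03,-0.02,0,0],[0.7,-0.06,-0.04,0,0],[0.7,-0.085,-0.065,0,0],[0.7,-0.085,-0.08,0,0],[0.7,-0.085,-0.08,0,0]]]' >/dev/null
python3 - <<'E'
from h import *
go(.567,-.396,.18,2.094)
im,p=snap("wrist","pics/w4.png")
print(w2px("wrist",[[.567,-.396,.046]],p))
E
```

```text
tool dx,dy,dz mm [-57.2 -11.8  -1.6] turn -0.005 q6 -1.19 t 7.3
[[306.79000068 246.04685249]]
```

View pics/w4.png

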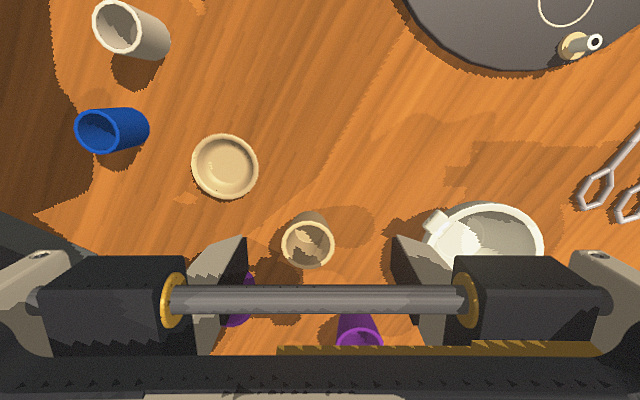

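```bash
python3 - <<'E'
from h import *
print(px2w("wrist",(308,244.5),.046).round(4),px2w("wrist",(118,26),.052).round(4))
go(.566,-.395,.022,2.094)
E
python3 -m jog '[[[0.7,-0.03,-0.006,0.02,0],[0.7,-0.058,-0.012,0.04,0],[0.7,-0.058,-0.012,0.06,0],[0.7,-0.058,-0.012,0.07,0],[0.7,-0.058,-0.012,0.07,0]]]'
python3 -c "
from h import *
go(.566,-.395,.022,2.094)"
```

```text
[[ 0.5686 -0.3922  0.046 ]] [[ 0.3509 -0.3003  0.052 ]]
tool dx,dy,dz mm [-56.8 -14.1 156.7] turn -0.004 q6 -1.19 t 7.4
time: 7.8
tool_pos: [0.569, -0.3913, 0.1058]
tool_rot: [-3.14, -0.006, 2.094]
contact_force: [-0.5, 1.4, 0.1]
opening: 0.0778
grip_force: 0.0
tool dx,dy,dz mm [-1.7 -4.4 83.8] turn -0.0 q6 -1.24 t 7.8
```

```bash
python3 -m jog '[[[0.7,-0.002,-0.002,0.03,0],[0.7,-0.002,-0.002,0.055,0],[0.7,-0.002,-0.002,0.075,0],[0.7,-0.002,-0.002,0.081,0],[0.7,-0.002,-0.002,0.081,0]]]'|grep pos
for i in 1 2; do python3 -m jog '[[[-1,0,0,0,0],[-1,0,0,0,0],[-1,0,0,0,0],[-1,0,0,0,0],[-1,0,0,0,0]]]' 20 | grep -E "pos|open|grip"; done
python3 -m jog '[[[-1,0,0,-0.01,0],[-1,0,0,-0.03,0],[-1,0,0,-0.06,0],[-1,0,0,-0.1,0],[-1,0,0,-0.1,0]]]'
python3 -c "
from h import *
go(.6525,-.098,.12,2.41)"
```

```text
tool_pos: [0.569, -0.3949, 0.0277]
tool_pos: [0.5693, -0.397, 0.0294]
opening: 0.0504
grip_force: 20.0
tool_pos: [0.5694, -0.3969, 0.0294]
opening: 0.0504
grip_force: 20.0
time: 9.47
tool_pos: [0.5719, -0.3991, 0.1374]
tool_rot: [3.137, 0.013, 2.093]
contact_force: [1.2, -0.9, 1.2]
opening: 0.0504
grip_force: 20.0
tool dx,dy,dz mm [220.8 220.   17.4] turn -0.317 q6 -1.24 t 9.5
```

```bash
python3 -m jog '[[[-1,0.015,0.015,0,0],[-1,0.04,0.04,0,0],[-1,0.065,0.065,0,0],[-1,0.09,0.09,0,-0.1],[-1,0.115,0.115,0,-0.2]]]' >/dev/null
python3 -c "
from h import *
go(.652,-.096,.14,2.41)"
```

```text
tool dx,dy,dz mm [ 79.3 124.8 -11.5] turn -0.113 q6 -1.21 t 9.9
```

```bash
python3 -m jog '[[[-1,0.02,0.03,0,-0.06],[-1,0.04,0.06,0,-0.115],[-1,0.06,0.09,0,-0.115],[-1,0.075,0.115,0,-0.115],[-1,0.08,0.124,0,-0.115]]]' >/dev/null
python3 -m jog '[[[-1,0,0,0,0],[-1,0,0,0,0]]]' >/dev/null
python3 - <<'E'
from h import *
go(.652,-.096,.0425,2.41)
im,p=snap("wrist","pics/w5.png")
print(w2px("wrist",[[.652,-.096,.012],[.5924,-.043,.032],[.5925,-.043,.012],[.533,.01,.012]],p))
E
```

```text
tool dx,dy,dz mm [ 0.8  1.8 85.7] turn -0.001 q6 -1.1 t 10.5
[[320.54625988 193.58684864]
 [320.1294718   97.58540151]
 [320.16202242  97.40699097]
 [319.69920831 -20.38502566]]
```

View pics/w5.png

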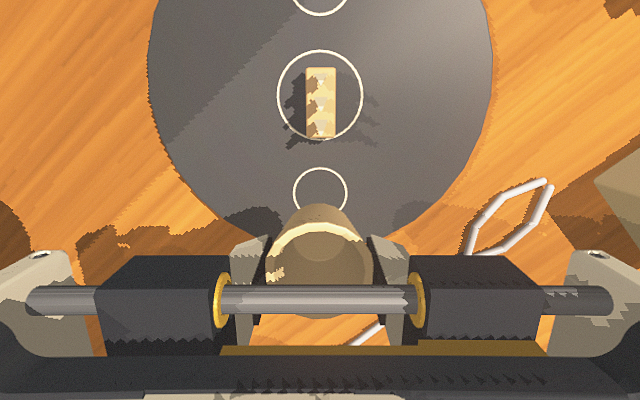

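The crucible hangs over its ring, which is at (320,193) where predicted. The block is centred within about 5 mm at (321,103).

```bash
python3 -m jog '[[[-1,0.001,0.002,0.02,0],[-1,0.001,0.002,0.045,0],[-1,0.001,0.002,0.065,0],[-1,0.001,0.002,0.075,0],[-1,0.001,0.002,0.08,0]]]' >/dev/null
python3 -m jog '[[[-1,0,0,0.003,0],[-1,0,0,0.006,0],[-1,0,0,0.006,0],[-1,0,0,0.006,0],[-1,0,0,0.006,0]]]'
python3 -c "
from h import *
go(.652,-.096,.0414,2.41)"
```

```text
time: 11.35
tool_pos: [0.6526, -0.0955, 0.0432]
tool_rot: [3.141, 0.001, 2.408]
contact_force: [0.5, 0.3, -1.2]
opening: 0.0506
grip_force: 20.0
tool dx,dy,dz mm [ 0.1 -0.8  1.8] turn -0.002 q6 -1.1 t 11.3
```

```bash
python3 -m jog '[[[-1,0,0,0.001,0],[-1,0,0,0.002,0],[-1,0,0,0.002,0],[-1,0,0,0.002,0],[-1,0,0,0.002,0]]]' | grep -E "pos|force"
for i in 1 2; do python3 -m jog '[[[0.6,0,0,0,0],[0.6,0,0,0,0],[0.6,0,0,0,0],[0.6,0,0,0,0],[0.6,0,0,0,0]]]'| grep -E "open"; done
python3 -m jog '[[[0.6,0,0,-0.02,0],[0.6,0,0,-0.06,0],[0.6,0,0,-0.1,0],[0.6,0,0,-0.14,0],[0.6,0,0,-0.14,0]]]' | grep pos
python3 -c "
from h import *
go(.349,-.301,.18,2.22)"
```

```text
tool_pos: [0.6525, -0.0954, 0.0414]
contact_force: [-1.7, 0.4, 5.5]
grip_force: 20.1
opening: 0.073
opening: 0.0736
tool_pos: [0.6559, -0.0963, 0.19]
tool dx,dy,dz mm [  90.8 -357.5   10. ] turn 0.188 q6 -1.1 t 13.0
```

```bash
python3 -m jog '[[[0.6,0.006,-0.025,0,0.05],[0.6,0.015,-0.06,0,0.1],[0.6,0.024,-0.095,0,0.188],[0.6,0.033,-0.13,0,0.188],[0.6,0.042,-0.165,0,0.188]]]' >/dev/null
python3 -c "
from h import *
go(.349,-.301,.18,2.22)"
```

```text
tool dx,dy,dz mm [ 8.500e+00 -1.943e+02  1.000e-01] turn -0.0 q6 -1.15 t 13.4
```

```bash
python3 -m jog '[[[0.6,0.002,-0.038,0,0],[0.6,0.004,-0.076,0,0],[0.6,0.008,-0.114,0,0],[0.6,0.01,-0.15,0,0],[0.6,0.01,-0.19,0,0]]]' >/dev/null
python3 -m jog '[[[0.6,0,0,0,0],[0.6,0,0,0,0]]]' >/dev/null
python3 - <<'E'
from h import *
go(.349,-.301,.03,2.22)
im,p=snap("wrist","pics/w6.png")
print(w2px("wrist",[[.349,-.301,.052],[.361,-.385,.052],[.265,-.262,.052]],p))
E
```

```text
tool dx,dy,dz mm [ -0.9  -4.1 150.4] turn -0.005 q6 -1.51 t 14.0
[[314.08509727 191.42388874]
 [272.51851171 264.44047736]
 [260.72925961  96.86889404]]
```

View pics/w6.png

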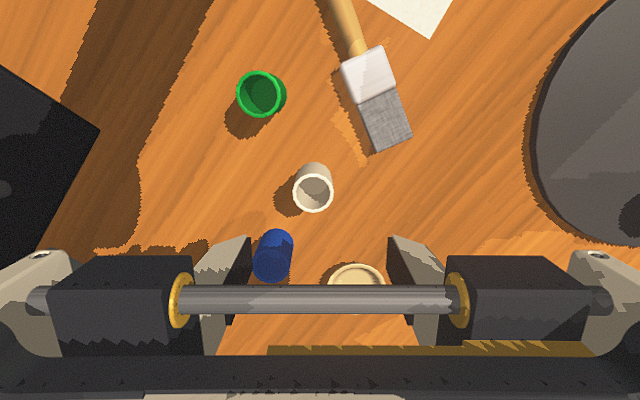

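The rim is at (313,193), about 1 mm from the estimate, and the neighbours clear the finger line.

```bash
python3 -m jog '[[[0.6,-0.002,-0.005,0.03,0],[0.6,-0.002,-0.005,0.065,0],[0.6,-0.002,-0.005,0.1,0],[0.6,-0.002,-0.005,0.13,0],[0.6,-0.002,-0.005,0.152,0]]]'|grep pos
for i in 1 2 3; do python3 -m jog '[[[-1,0,0,0,0],[-1,0,0,0,0],[-1,0,0,0,0],[-1,0,0,0,0],[-1,0,0,0,0]]]' 20 | grep -E "pos|open|grip"; done
python3 -m jog '[[[-1,0,0,-0.01,0],[-1,0,0,-0.04,0],[-1,0,0,-0.08,0],[-1,0,0,-0.11,0],[-1,0,0,-0.11,0]]]'
python3 -c "
from h import *
go(.533,.01,.14,2.41)"
```

```text
tool_pos: [0.3508, -0.2994, 0.0258]
tool_pos: [0.3511, -0.3019, 0.0297]
opening: 0.0444
grip_force: 0.0
tool_pos: [0.3508, -0.3019, 0.0293]
opening: 0.0367
grip_force: 20.0
tool_pos: [0.3508, -0.3019, 0.0293]
opening: 0.0368
grip_force: 20.0
time: 16.15
tool_pos: [0.3523, -0.3038, 0.1439]
tool_rot: [3.141, 0.011, 2.22]
contact_force: [1.0, -1.1, -0.9]
opening: 0.0368
grip_force: 20.0
tool dx,dy,dz mm [140.8 333.6   3.9] turn -0.19 q6 -1.53 t 16.1
```

```bash
python3 -m jog '[[[-1,0.007,0.017,0,0],[-1,0.02,0.05,0,0],[-1,0.034,0.083,0,0],[-1,0.048,0.116,0,-0.1],[-1,0.062,0.149,0,-0.19]]]' >/dev/null
python3 -c "
from h import *
go(.533,.01,.14,2.41)"
```

```text
tool dx,dy,dz mm [ 37.7 194.6  -2.1] turn 0.003 q6 -1.37 t 16.6
```

```bash
python3 -m jog '[[[-1,0.008,0.038,0,0],[-1,0.016,0.076,0,0],[-1,0.024,0.114,0,0],[-1,0.032,0.152,0,0],[-1,0.036,0.18,0,0]]]' >/dev/null
python3 -m jog '[[[-1,0.001,0.008,0,0],[-1,0.001,0.008,0,0],[-1,0.001,0.008,0,0]]]' >/dev/null
python3 - <<'E'
from h import *
go(.533,.01,.0415,2.41)
E
```

```text
tool dx,dy,dz mm [ 1.9  8.4 96.1] turn 0.001 q6 -0.98 t 17.2
```

```bash
python3 -m jog '[[[-1,0.002,0.008,0.02,0],[-1,0.002,0.008,0.05,0],[-1,0.002,0.008,0.075,0],[-1,0.002,0.008,0.085,0],[-1,0.002,0.008,0.09,0]]]' >/dev/null
python3 -m jog '[[[-1,0,0,0,0],[-1,0,0,0.002,0],[-1,0,0,0.003,0],[-1,0,0,0.003,0],[-1,0,0,0.003,0]]]' | grep -E "pos|force"
python3 -c "
from h import *
go(.533,.01,.0413,2.41)"
```

```text
tool_pos: [0.5339, 0.01, 0.046]
contact_force: [0.0, 0.3, -1.2]
grip_force: 20.0
tool dx,dy,dz mm [ 0.7 -0.6  4.7] turn -0.0 q6 -0.96 t 18.1
```

```bash
python3 -m jog '[[[-1,0,0,0.002,0],[-1,0,0,0.004,0],[-1,0,0,0.005,0],[-1,0,0,0.005,0],[-1,0,0,0.005,0]]]' | grep -E "pos|force"
for i in 1 2; do python3 -m jog '[[[0.5,0,0,0,0],[0.5,0,0,0,0],[0.5,0,0,0,0],[0.5,0,0,0,0],[0.5,0,0,0,0]]]'| grep -E "open"; done
python3 -m jog '[[[0.5,0,0,-0.02,0],[0.5,0,0,-0.06,0],[0.5,0,0,-0.1,0],[0.5,0,0,-0.14,0],[0.5,0,0,-0.14,0]]]' | grep pos
python3 -c "
from h import *
go(.336,.31,.18,2.9)"
```

```text
tool_pos: [0.5337, 0.0102, 0.0413]
contact_force: [-2.1, 0.8, 9.2]
grip_force: 20.0
opening: 0.065
opening: 0.0688
tool_pos: [0.5373, 0.0097, 0.1882]
tool dx,dy,dz mm [350.4  89.    8.2] turn -0.49 q6 -0.96 t 19.7
```

```bash
python3 -m jog '[[[0.7,0.025,0.006,0,0],[0.7,0.063,0.015,0,0],[0.7,0.1,0.025,0,0],[0.7,0.14,0.035,0,0],[0.7,0.18,0.045,0,0]]]' >/dev/null
python3 -m jog '[[[0.7,0.035,0.009,0,0],[0.7,0.07,0.018,0,0],[0.7,0.11,0.027,0,0],[0.7,0.14,0.036,0,0],[0.7,0.17,0.044,0,0]]]' >/dev/null
python3 -m jog '[[[0.7,0,0,0,0],[0.7,0,0,0,0],[0.7,0,0,0,0]]]' >/dev/null
python3 - <<'E'
from h import *
go(.336,.31,.024,2.41)
im,p=snap("wrist","pics/w7.png")
print(w2px("wrist",[[.336,.31,.038]],p))
m=(cv2.cvtColor(im,cv2.COLOR_RGB2HSV)[...,1]<70).astype(np.uint8)*255; m[235:]=0
for c in cv2.findContours(m,cv2.RETR_EXTERNAL,cv2.CHAIN_APPROX_NONE)[0]:
    if cv2.contourArea(c)>600: (u,v),r=cv2.minEnclosingCircle(c); print(u,v,r,cv2.contourArea(c),px2w("wrist",(u,v),.038,p))
E
```

```text
tool dx,dy,dz mm [ -2.4   2.4 156.1] turn 0.0 q6 -0.26 t 20.8
[[321.02455635 188.76693192]]
321.91290283203125 188.95806884765625 28.364713668823242 2362.5 [[0.33670307 0.31050125 0.038     ]]
615.0 113.0 115.52066040039062 13991.0 [[0.45528149 0.54536618 0.038     ]]
```

View pics/w7.png

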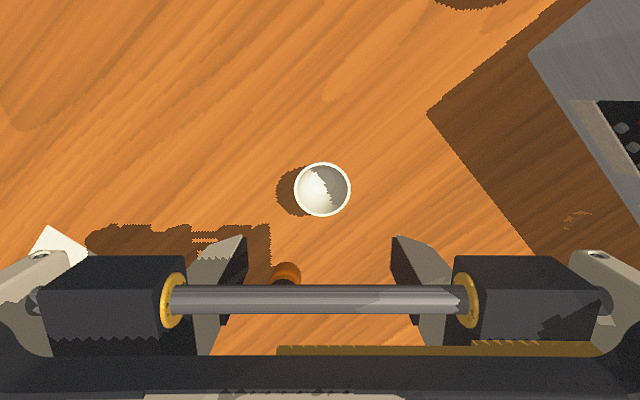

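The porcelain crucible's rim is at (322,189), giving (0.3367, 0.3105). I'll grip it just under the rim.

```bash
python3 -m jog '[[[0.7,-0.002,0.003,0.03,0],[0.7,-0.002,0.003,0.065,0],[0.7,-0.002,0.003,0.1,0],[0.7,-0.002,0.003,0.13,0],[0.7,-0.002,0.003,0.149,0]]]'|grep pos
python3 -m jog '[[[0.7,0,0,0,0],[0.7,0,0,0,0],[0.7,0,0,0,0]]]'|grep pos
python3 -c "
from h import *
go(.3367,.3105,.030,2.41)"
```

```text
tool_pos: [0.3358, 0.309, 0.0286]
tool_pos: [0.3372, 0.3109, 0.0323]
tool dx,dy,dz mm [ 0.1 -0.7  2.3] turn -0.002 q6 -0.26 t 21.5
```

```bash
for i in 1 2 3; do python3 -m jog '[[[-1,0,0,0.002,0],[-1,0,0,0.002,0],[-1,0,0,0.002,0],[-1,0,0,0.002,0],[-1,0,0,0.002,0]]]' 12 | grep -E "pos|open|grip"; [ $i = 1 ] && python3 -m jog '[[[-1,0,0,-0.002,0]]]' >/dev/null; done
python3 -m jog '[[[-1,0,0,-0.01,0],[-1,0,0,-0.04,0],[-1,0,0,-0.08,0],[-1,0,0,-0.12,0],[-1,0,0,-0.15,0]]]'
python3 -c "
from h import *
go(.652,-.096,.18,2.41)"
```

```text
tool_pos: [0.3361, 0.3112, 0.0297]
opening: 0.0516
grip_force: 12.0
tool_pos: [0.3362, 0.3113, 0.0296]
opening: 0.0513
grip_force: 12.0
tool_pos: [0.3361, 0.3111, 0.028]
opening: 0.0519
grip_force: 12.0
time: 23.28
tool_pos: [0.3362, 0.3113, 0.18]
tool_rot: [3.139, 0.0, 2.41]
contact_force: [0.0, -0.1, -0.5]
opening: 0.0516
grip_force: 12.0
tool dx,dy,dz mm [-507.1  -92.     0. ] turn -0.0 q6 -0.26 t 23.3
```

```bash
python3 -m jog '[[[-1,-0.02,-0.003,0,0],[-1,-0.05,-0.008,0,0],[-1,-0.085,-0.014,0,0],[-1,-0.12,-0.02,0,0],[-1,-0.155,-0.026,0,0]]]' >/dev/null
python3 -m jog '[[[-1,-0.035,-0.006,0,0],[-1,-0.07,-0.012,0,0],[-1,-0.105,-0.018,0,0],[-1,-0.14,-0.024,0,0],[-1,-0.175,-0.03,0,0]]]' >/dev/null
python3 -m jog '[[[-1,-0.035,-0.006,0,0],[-1,-0.07,-0.012,0,0],[-1,-0.105,-0.018,0,0],[-1,-0.14,-0.024,0,0],[-1,-0.165,-0.028,0,0]]]' >/dev/null
python3 -m jog '[[[-1,-0.03,-0.004,0,0],[-1,-0.05,-0.007,0,0],[-1,-0.055,-0.008,0,0],[-1,-0.055,-0.008,0,0],[-1,-0.055,-0.008,0,0]]]' |grep pos
python3 - <<'E'
from h import *
go(.652,-.096,.073,2.41)
im,p=snap("wrist","pics/w8.png")
print(w2px("wrist",[[.652,-.096,.058],[.652,-.096,.012],[.5925,-.043,.012]],p))
E
```

```text
tool_pos: [0.683, -0.1243, 0.1764]
tool dx,dy,dz mm [ 41.9   0.3 103.4] turn -0.0 q6 -1.13 t 24.9
[[318.82969382 146.05803975]
 [318.9068171  138.86121388]
 [318.5172073   48.94211628]]
```

View pics/w8.png

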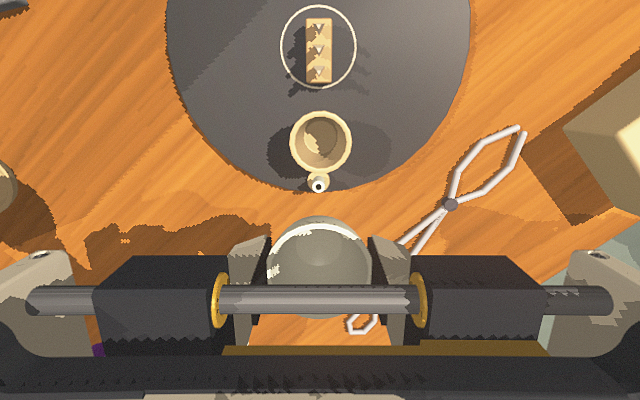

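```bash
python3 - <<'E'
from h import *
im=cv2.imread("pics/w8.png"); p=pose("wrist")
hsv=cv2.cvtColor(im,cv2.COLOR_BGR2HSV)
c=cv2.resize(im[100:200,270:370],None,fx=6,fy=6,interpolation=cv2.INTER_CUBIC); cv2.imwrite("pics/w8c.png",c)
m=((hsv[...,2]>165)&(hsv[...,1]>40)&(hsv[...,1]<130)).astype(np.uint8)*255
r=np.zeros_like(m); r[105:172,285:357]=m[105:172,285:357]
cs=max(cv2.findContours(r,cv2.RETR_EXTERNAL,cv2.CHAIN_APPROX_NONE)[0],key=cv2.contourArea)
print(cv2.boundingRect(cs)); 
pts=cs[:,0]; pts=pts[pts[:,1]<160]
e=cv2.fitEllipse(pts.reshape(-1,1,2)); print(e); w=px2w("wrist",e[0],.058,p)[0]; print(w); go(w[0],w[1],.073,2.41)
E
```

```text
(289, 110, 63, 62)
((320.23468017578125, 141.55722045898438), (61.84464645385742, 62.04216003417969), 30.56433868408203)
[ 0.65005262 -0.09222607  0.058     ]
tool dx,dy,dz mm [ 45.6   1.5 103.9] turn 0.0 q6 -1.13 t 25.0
```

View pics/w8c.png

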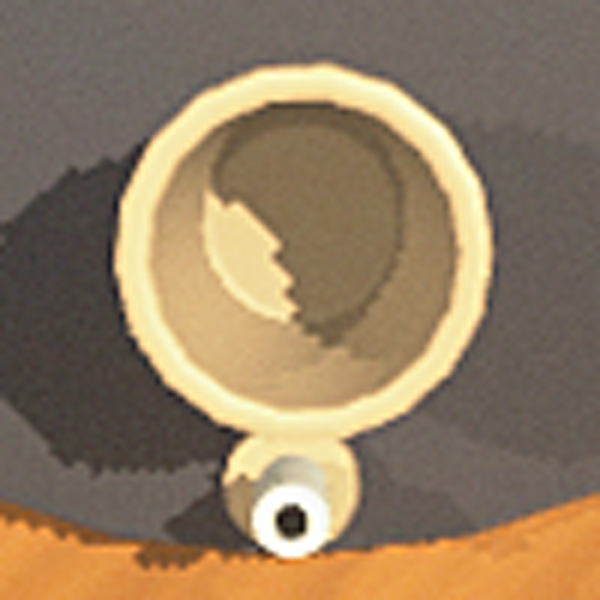

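The crucible stands upright and empty by the well, with its rim centre at (320,141.5). That is about 4 mm off the release point along tool x and agrees with the pre-grasp offset, so I correct for it.

```bash
python3 -m jog '[[[-1,0.015,0.001,0,0],[-1,0.035,0.0015,0,0],[-1,0.046,0.0015,0.02,0],[-1,0.046,0.0015,0.04,0],[-1,0.046,0.0015,0.06,0]]]' >/dev/null
python3 -m jog '[[[-1,0,0,0.01,0],[-1,0,0,0.02,0],[-1,0,0,0.025,0],[-1,0,0,0.025,0],[-1,0,0,0.025,0]]]' |grep -E "pos|rot|force"
python3 -c "
from h import *
go(.6495,-.0917,.073,2.41)"
```

```text
tool_pos: [0.6508, -0.0931, 0.0928]
tool_rot: [3.141, 0.001, 2.41]
contact_force: [0.1, 0.6, -0.6]
grip_force: 12.0
tool dx,dy,dz mm [ 1.9  0.2 19.8] turn -0.0 q6 -1.1 t 25.8
```

```bash
python3 -m jog '[[[-1,0.002,0,0.005,0],[-1,0.002,0,0.01,0],[-1,0.002,0,0.013,0],[-1,0.002,0,0.015,0],[-1,0.002,0,0.015,0]]]' |grep -E "pos|force"
python3 -m jog '[[[-1,0,0,0.001,0],[-1,0,0,0.002,0],[-1,0,0,0.003,0],[-1,0,0,0.003,0],[-1,0,0,0.003,0]]]' |grep -E "pos|force"
```

```text
tool_pos: [0.6487, -0.0917, 0.0766]
contact_force: [-0.2, 0.1, -0.3]
grip_force: 12.0
tool_pos: [0.6491, -0.0918, 0.0743]
contact_force: [-0.2, -0.2, -0.7]
grip_force: 12.0
```

```bash
python3 -m jog '[[[-1,0,0,0.001,0],[-1,0,0,0.0015,0],[-1,0,0,0.002,0],[-1,0,0,0.002,0],[-1,0,0,0.002,0]]]' |grep -E "pos|force"
python3 -m jog '[[[-1,0,0,0.001,0],[-1,0,0,0.0015,0],[-1,0,0,0.0015,0],[-1,0,0,0.0015,0],[-1,0,0,0.0015,0]]]' |grep -E "pos|force"
```

```text
tool_pos: [0.6495, -0.0921, 0.0732]
contact_force: [-0.1, -0.8, 4.2]
grip_force: 12.0
tool_pos: [0.6499, -0.0923, 0.0729]
contact_force: [-1.6, -1.7, 11.0]
grip_force: 12.0
```

It made contact at exactly the expected height, so it is seated. Release.

```bash
python3 -m jog '[[[-1,0,0,-0.001,0],[-1,0,0,-0.0015,0],[-1,0,0,-0.0015,0]]]' 6 |grep -E "pos|force"
for i in 1 2; do python3 -m jog '[[[0.6,0,0,0,0],[0.6,0,0,0,0],[0.6,0,0,0,0],[0.6,0,0,0,0],[0.6,0,0,0,0]]]'| grep -E "open|pos"; done
python3 -m jog '[[[0.6,0,0,-0.02,0],[0.6,0,0,-0.05,0],[0.6,0,0,-0.09,0],[0.6,0,0,-0.12,0],[0.6,0,0,-0.12,0]]]' | grep pos
python3 - <<'E'
from h import *
go(.6495,-.092,.18,2.41)
im,p=snap("wrist","pics/w9.png")
hsv=cv2.cvtColor(im,cv2.COLOR_RGB2HSV)
uv=w2px("wrist",[[.6495,-.092,.083]],p)[0]; print(uv)
m=((hsv[...,1]<45)&(hsv[...,2]>100)).astype(np.uint8)*255; m[238:]=0;m[:120]=0;m[:,:260]=0;m[:,390:]=0
for c in cv2.findContours(m,cv2.RETR_EXTERNAL,cv2.CHAIN_APPROX_NONE)[0]:
    if cv2.contourArea(c)>300: print(cv2.minEnclosingCircle(c),cv2.contourArea(c),px2w("wrist",cv2.minEnclosingCircle(c)[0],.083,p))
go(.5603,.3895,.15,2.41)
E
```

```text
tool_pos: [0.6494, -0.0921, 0.0729]
contact_force: [0.1, -1.7, 5.9]
grip_force: 6.0
tool_pos: [0.6487, -0.0915, 0.0717]
opening: 0.0728
tool_pos: [0.649, -0.0917, 0.0722]
opening: 0.0735
tool_pos: [0.652, -0.0925, 0.2002]
tool dx,dy,dz mm [ 2.2 -1.3 20.2] turn -0.0 q6 -1.1 t 29.0
[316.07647229 190.32571295]
((316.0, 192.5), 31.18102264404297) 2801.0 [[ 0.65092528 -0.09337733  0.083     ]]
((324.5, 149.33950805664062), 70.85951232910156) 5330.5 [[ 0.62767375 -0.06282102  0.083     ]]
tool dx,dy,dz mm [389.2 297.9  46.7] turn -0.0 q6 -1.1 t 29.1
```

```bash
python3 -m jog '[[[0.3,0.025,0.019,0,0],[0.3,0.055,0.042,0,0],[0.3,0.085,0.065,0,0],[0.3,0.115,0.088,0,0],[0.3,0.145,0.111,0,0]]]' >/dev/null
python3 -m jog '[[[0.3,0.03,0.023,0,0],[0.3,0.06,0.046,0,0],[0.3,0.09,0.069,0,0],[0.3,0.12,0.092,0,0],[0.3,0.15,0.115,0,0]]]' >/dev/null
python3 -m jog '[[[0.3,0.03,0.023,0,0],[0.3,0.06,0.046,0.01,0],[0.3,0.09,0.07,0.02,0],[0.3,0.094,0.072,0.02,0],[0.3,0.094,0.072,0.02,0]]]' >/dev/null
python3 -m jog '[[[0.3,0,0,0,0],[0.3,0,0,0,0]]]' >/dev/null
python3 - <<'E'
from h import *
go(.5603,.3895,.018,2.41)
im,p=snap("wrist","pics/w10.png")
print(w2px("wrist",[[.5603,.3895,.009]],p))
hsv=cv2.cvtColor(im,cv2.COLOR_RGB2HSV)
m=((hsv[...,1]<60)&(hsv[...,2]>110)).astype(np.uint8)*255; m[:,:255]=0;m[:,380:]=0;m[238:]=0
for c in cv2.findContours(m,cv2.RETR_EXTERNAL,cv2.CHAIN_APPROX_NONE)[0]:
    if cv2.contourArea(c)>500: e=cv2.fitEllipse(c); print(e,cv2.boundingRect(c),px2w("wrist",e[0],.009,p))
E
```

```text
tool dx,dy,dz mm [ -0.2   1.5 154.1] turn -0.001 q6 -0.34 t 30.5
[[320.09620091 180.78396781]]
((321.1175537109375, 181.65884399414062), (53.574867248535156, 55.965328216552734), 84.80314636230469) (293, 155, 57, 55) [[0.56166771 0.3896561  0.009     ]]
```

```bash
python3 -m jog '[[[0.1,-0.001,0.0025,0.03,0],[0.1,-0.001,0.0025,0.065,0],[0.1,-0.001,0.0025,0.1,0],[0.1,-0.001,0.0025,0.125,0],[0.1,-0.001,0.0025,0.14,0]]]' >/dev/null
python3 -m jog '[[[0.1,0,0,0.005,0],[0.1,0,0,0.01,0],[0.1,0,0,0.01,0],[0.1,0,0,0.01,0],[0.1,0,0,0.01,0]]]'
python3 -c "
from h import *
go(.5615,.3897,.019,2.41)"
```

```text
time: 31.35
tool_pos: [0.5621, 0.3914, 0.024]
tool_rot: [3.139, 0.001, 2.41]
contact_force: [0.2, -0.0, 0.3]
opening: 0.0506
grip_force: 0.0
tool dx,dy,dz mm [-0.7 -1.6  5. ] turn -0.0 q6 -0.34 t 31.4
```

```bash
python3 -m jog '[[[0,-0.0005,-0.001,0.003,0],[0,-0.0005,-0.001,0.005,0],[0,-0.0005,-0.001,0.005,0],[0,-0.0005,-0.001,0.005,0],[0,-0.0005,-0.001,0.005,0]]]' | grep -E "pos|contact"
for i in 1 2 3; do python3 -m jog '[[[-1,0,0,0,0],[-1,0,0,0,0],[-1,0,0,0,0],[-1,0,0,0,0],[-1,0,0,0,0]]]' 10 | grep -E "pos|open|grip|contact"; done
```

```text
tool_pos: [0.5608, 0.3901, 0.0173]
contact_force: [-0.0, 0.0, -0.4]
tool_pos: [0.5608, 0.39, 0.0173]
contact_force: [0.2, 0.2, 1.5]
opening: 0.0171
grip_force: 0.8
tool_pos: [0.5608, 0.3901, 0.0173]
contact_force: [-0.4, 0.2, 0.9]
opening: 0.0155
grip_force: 10.3
tool_pos: [0.5608, 0.39, 0.0173]
contact_force: [-1.0, -1.0, 0.4]
opening: 0.0156
grip_force: 10.4
```

```bash
python3 -m jog '[[[-1,0,0,-0.01,0],[-1,0,0,-0.04,0],[-1,0,0,-0.08,0],[-1,0,0,-0.12,0],[-1,0,0,-0.16,0]]]' | grep -E "open|grip"
python3 -m jog '[[[-1,-0.015,-0.011,0,0],[-1,-0.04,-0.03,0,0],[-1,-0.07,-0.053,0,0],[-1,-0.1,-0.076,0,0],[-1,-0.13,-0.099,0,0]]]' >/dev/null
python3 -m jog '[[[-1,-0.03,-0.023,0,0],[-1,-0.06,-0.046,0,0],[-1,-0.09,-0.069,0,0],[-1,-0.12,-0.092,0,0],[-1,-0.15,-0.115,0,0]]]' |grep -E "open|grip"
python3 -c "
from h import *
go(.6502,-.093,.17,2.41)"
```

```text
opening: 0.015
grip_force: 10.2
opening: 0.0153
grip_force: 10.2
tool dx,dy,dz mm [-108.1  -84.3    8. ] turn -0.0 q6 -0.89 t 34.3
```

```bash
python3 -m jog '[[[-1,-0.03,-0.023,0,0],[-1,-0.06,-0.046,0,0],[-1,-0.085,-0.066,0,0],[-1,-0.1,-0.077,0,0],[-1,-0.105,-0.081,0,0]]]' >/dev/null
python3 -m jog '[[[-1,0,0,0,0],[-1,0,0,0,0],[-1,0,0,0,0]]]' >/dev/null
python3 - <<'E'
from h import *
go(.6502,-.093,.098,2.41)
im,p=snap("wrist","pics/w11.png")
a=cv2.resize(im[90:340,210:430],None,fx=2.3,fy=2.3)
im2=robot.read_camera("side"); b=cv2.resize(im2[120:240,300:430],None,fx=2.2,fy=2.2)
o=np.zeros((580,800,3),np.uint8); o[:a.shape[0],:a.shape[1]]=a; o[:b.shape[0],510:510+b.shape[1]]=b
cv2.imwrite("pics/w11c.png",o[:,:,::-1])
E
```

```text
tool dx,dy,dz mm [-5.6 -5.8 79.4] turn 0.001 q6 -1.09 t 34.9
```

View pics/w11c.png

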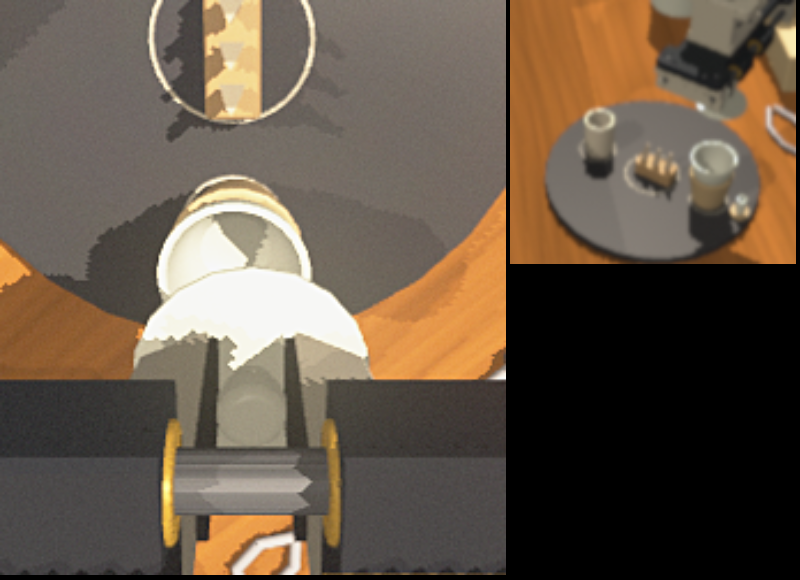

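All three pieces stand on their rings, the porcelain crucible is seated level (crop (235,265)) and the lid hangs level in the grip. I lower the lid.

```bash
python3 -m jog '[[[-1,-0.003,-0.003,0,0],[-1,-0.0055,-0.0055,0.01,0],[-1,-0.0055,-0.0055,0.03,0],[-1,-0.0055,-0.0055,0.05,0],[-1,-0.0055,-0.0055,0.06,0]]]' >/dev/null
python3 -m jog '[[[-1,0,0,0.003,0],[-1,0,0,0.005,0],[-1,0,0,0.005,0],[-1,0,0,0.005,0],[-1,0,0,0.005,0]]]' |grep -E "pos|contact"
python3 -c "
from h import *
go(.6502,-.093,.0963,2.41)"
```

```text
tool_pos: [0.6511, -0.0946, 0.1134]
contact_force: [-1.8, 0.5, -0.7]
tool dx,dy,dz mm [ 1.8  0.6 17.1] turn -0.0 q6 -1.1 t 35.9
```

```bash
python3 -m jog '[[[-1,0.001,0,0.004,0],[-1,0.0015,0.0005,0.008,0],[-1,0.0015,0.0005,0.011,0],[-1,0.0015,0.0005,0.012,0],[-1,0.0015,0.0005,0.012,0]]]' |grep -E "pos|contact"
python3 -m jog '[[[-1,0,0,0.001,0],[-1,0,0,0.002,0],[-1,0,0,0.003,0],[-1,0,0,0.003,0],[-1,0,0,0.003,0]]]' |grep -E "pos|contact"
```

```text
tool_pos: [0.6494, -0.093, 0.0996]
contact_force: [-0.2, -0.9, -0.4]
tool_pos: [0.6498, -0.0931, 0.0972]
contact_force: [1.1, 1.0, 0.1]
```

```bash
python3 -m jog '[[[-1,0,0,0.001,0],[-1,0,0,0.0015,0],[-1,0,0,0.0015,0],[-1,0,0,0.0015,0],[-1,0,0,0.0015,0]]]' |grep -E "pos|rot|contact"
python3 -m jog '[[[-1,0,0,0.001,0],[-1,0,0,0.001,0],[-1,0,0,0.001,0],[-1,0,0,0.001,0]]]' |grep -E "pos|rot|contact"
```

```text
tool_pos: [0.65, -0.0932, 0.0962]
tool_rot: [3.141, 0.001, 2.41]
contact_force: [-0.3, 0.3, 3.5]
tool_pos: [0.6502, -0.0933, 0.096]
tool_rot: [3.141, 0.002, 2.41]
contact_force: [-1.2, 0.1, 7.9]
```

The lid touches at the expected height (0.096). Release and retract.

```bash
python3 -m jog '[[[-1,0,0,-0.0005,0],[-1,0,0,-0.001,0],[-1,0,0,-0.001,0]]]' 4 |grep -E "contact"
for i in 1 2; do python3 -m jog '[[[0,0,0,0,0],[0,0,0,0,0],[0,0,0,0,0],[0,0,0,0,0],[0,0,0,0,0]]]'| grep -E "open|pos"; done
python3 -m jog '[[[0,0,0,-0.02,0],[0,0,0,-0.05,0],[0,0,0,-0.08,0],[0,0,0,-0.11,0],[0,0,0,-0.11,0]]]' | grep pos
python3 -m jog '[[[0,0.03,0.02,0,0],[0,0.06,0.04,0,0],[0,0.09,0.06,0,0],[0,0.12,0.08,0,0],[0,0.12,0.08,0,0]]]' | grep pos
python3 -m jog '[[[0,0.03,0.02,0,0],[0,0.06,0.04,0,0],[0,0.09,0.06,0,0],[0,0.12,0.08,0,0],[0,0.12,0.08,0,0]]]' | grep pos
python3 - <<'E'
from h import *
# lid & plate checks from top and side cameras, numerically
g=np.array([.6502,-.093])
for n in("top","side"):
    im,p=snap(n,f"pics/{n}9.png"); hsv=cv2.cvtColor(im,cv2.COLOR_RGB2HSV)
    u,v=w2px(n,[[*g,.088]],p)[0].astype(int); print(n,"pred",u,v)
    m=((hsv[...,1]<50)&(hsv[...,2]>150)).astype(np.uint8)*255
    r=np.zeros_like(m); r[v-20:v+15,u-20:u+20]=m[v-20:v+15,u-20:u+20]
    for c in cv2.findContours(r,cv2.RETR_EXTERNAL,cv2.CHAIN_APPROX_NONE)[0]:
        if cv2.contourArea(c)>40: e=cv2.fitEllipse(c); print([np.round(x,1) for x in e],px2w(n,e[0],.088,p).round(4))
E
```

```text
contact_force: [-0.3, -0.6, 4.8]
tool_pos: [0.6493, -0.093, 0.095]
opening: 0.0437
tool_pos: [0.6497, -0.0931, 0.0956]
opening: 0.0456
tool_pos: [0.6524, -0.0938, 0.2131]
tool_pos: [0.612, 0.0527, 0.2057]
tool_pos: [0.5762, 0.1919, 0.2056]
top pred 333 138
[array([334.9, 137. ]), array([20.6, 22.8]), np.float64(60.8)] [[ 0.6538 -0.0954  0.088 ]]
side pred 391 190
[array([392.8, 191. ]), array([16.9, 23.3]), np.float64(95.7)] [[ 0.6519 -0.0963  0.088 ]]
```

```bash
python3 - <<'E'
from h import *
C=np.array([.5925,-.043]);yaw=-.729
for n in("top","side"):
    im=cv2.imread(f"pics/{n}9.png"); hsv=cv2.cvtColor(im,cv2.COLOR_BGR2HSV)
    for nm,(X,Y),z in(("ref",(.533,.01),.064),("cones",tuple(C),.032)):
        u,v=w2px(n,[[X,Y,z]])[0].astype(int); r=np.zeros(im.shape[:2],np.uint8); h=16
        s=(slice(v-h,v+h),slice(u-h,u+h))
        r[s]=((hsv[s][...,2]>(130 if nm=="ref" else 110))&(hsv[s][...,1]>(0 if nm=="ref" else 70)))*255
        c=max(cv2.findContours(r,cv2.RETR_EXTERNAL,cv2.CHAIN_APPROX_NONE)[0],key=cv2.contourArea)
        e=cv2.minAreaRect(c); w=px2w(n,e[0],z)[0]; d=w[:2]-C
        print(n,nm,np.round(e[0],1),np.round(e[1],1),"plate xy mm",(1e3*np.array([d[0]*np.cos(yaw)+d[1]*np.sin(yaw),-d[0]*np.sin(yaw)+d[1]*np.cos(yaw)])).round(1))
E
```

```text
top ref [293.5 183.5] [13. 13.] plate xy mm [-78.5   1.6]
top cones [315.  162.5] [ 7.8 19.1] plate xy mm [4.9 1.2]
side ref [338.5 173. ] [30. 31.] plate xy mm [-85.2   2.3]
side cones [365.8 195.5] [19.7  9.5] plate xy mm [ 6.5 -3.7]
```

All within tolerance.

```bash
python3 -c "
from cell import robot
print(robot.hand_in())"
```

```text
the job is handed in; nothing more can be done
None
```

The hearth plate is set up and handed in: both crucibles and the cone block measured within about 7 mm of their ring centres, the porcelain crucible is seated in the tapered one, and the lid is on top; the hand-in returned no verdict.

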